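Seat the honing wheel in its stand

TASK

Take the leather honing wheel out of the wooden rack and, keeping its axle level, lower it into the green honing stand so that both axle ends go down the two open slots together, past the sprung orange shoes, wheel midway between the cheeks. Press it down until both ends are fully home and bear evenly on the brass pads at the bottom, with about 9 N on each for a moment to bed them, but gently: over 16 N on either pad crushes it. Then let go, and leave the rest of the bench as it is.

Things in the scene. Friction and masses are not known exactly. Their poses are not given: they have to be found in the camera images.
- wheel: honing wheel: brown disc 100 mm across, 24 mm thick, flat sides, fixed on a steel axle 12 mm thick and 150 mm long that sticks out 63 mm each side; 0.3 to 0.5 kg. Origin at the disc's centre, y along the axle (it may be rolled about it). It starts upright in the rack, axle level. Grip it from above across the 24 mm, on the top 35 mm of the disc.
- end_a (a point): point on the axle's centre line, 63 mm from the disc's centre towards +y of the wheel
- end_b (a point): the same towards -y of the wheel; the two ends are alike and either may go in either slot
- rack: fixed wooden rack, base 100 x 170 x 14 mm, with two V forks at y = +-63 mm (14 mm thick, tops at 76 mm) that carry the axle's centre line at z = 68 mm, along the rack's y. Origin under the middle of the base. The wheel lifts straight up and out.
- stand: fixed honing stand: dark base 110 x 190 x 12 mm, origin under its middle, and two green cast cheeks at y = +-63 mm (56 to 70 mm from the middle, 80 mm along x, tops at z = 111 mm), each with a slot open at the top. The axle belongs along its y, centre line at x = 0, z = 75 mm when home.
- seat_left (a point): axle centre line when home, at the +y cheek. Both slots (stand's axes): 45-degree funnel from x = -22..20 mm at z = 111 to the slot at z = 97 mm; below it a rigid +x wall at x = 6 mm and, on the -x side, a sprung orange shoe with its face at x = -4 mm (chamfered z = 95 to 88 mm, then upright to 71) that yields up to 6 mm to -x; brass floor at z = 69 mm.
- seat_right (a point): the same at the -y cheek. The shoes brake the axle: once its centre line is below about z = 95 mm the wheel does not sink by its own weight but must be pushed with roughly 2 to 12 N beyond its weight, depending on friction, most at the shoe's chamfer, then steady; what is pushed beyond that steady force goes into the pads, half to each.
- pad_left: fixed brass pad that is the floor of the slot in the +y cheek: 16 x 14 mm, 12 mm thick, origin at the middle of its width in y, x = 0 of the stand, on its top face (z = 69 mm). Rigid: the force rises steeply once the axle touches it.
- pad_right: the same in the -y cheek
- mug: white enamel mug with a red lid, 86 mm wide, 96 mm high, handle on one side; bystander, origin under its middle
- hammer: hammer lying on the bench, about 0.3 m long; bystander
- tin: small open steel pan with two black side handles, 90 mm wide, 35 mm high; bystander, origin under its middle
- blank1: wooden knife-handle blank 110 x 22 x 14 mm lying on the bench; bystander
- blank2: second blank, the same
- blank3: third blank, the same
Mind the look-alikes: they are no part of the job. What is shaped like the rack but pink is not meant.

How it is judged:
On the way, in this order (a step that is already met when the one before it is completed fails the run):
1. the wheel is lifted clear of the rack (z of wheel in the frame of rack above 0.1 m), for 0.1 s.
2. both axle ends are home together and pressed on their brass pads with over 5 N each (z of end_a in the frame of stand between 0.072 and 0.0768 m and x of end_a in the frame of stand between -0.005 and 0.005 m and z of end_b in the frame of stand between 0.072 and 0.0768 m and x of end_b in the frame of stand between -0.005 and 0.005 m and y of wheel in the frame of stand between -0.009 and 0.009 m and contact force between wheel and pad_left above 5 N and contact force between wheel and pad_right above 5 N), for 0.2 s.
At the end, for the whole second after the job is handed in: Both axle ends rest on the brass pads (each end's centre line at most 1.8 mm above its home height of 75 mm in the stand, within 5 mm of the slot's middle in x), the wheel is within 9 mm of midway between the cheeks, at rest and released (z of end_a in the frame of stand between 0.072 and 0.0768 m and x of end_a in the frame of stand between -0.005 and 0.005 m and z of end_b in the frame of stand between 0.072 and 0.0768 m and x of end_b in the frame of stand between -0.005 and 0.005 m and y of wheel in the frame of stand between -0.009 and 0.009 m and linear speed of wheel below 0.02 m/s and angular speed of wheel below 0.2 rad/s and contact force between wheel and the fingers below 0.1 N); the robot touches nothing.
It fails at once if more than 16 N on either brass pad (contact force between wheel and pad_left above 16 N or contact force between wheel and pad_right above 16 N).
It fails at once if the axle is tipped more than 15 degrees from level (angle between wheel's own y axis and vertical below 1.309 rad or angle between wheel's own y axis and vertical above 1.833 rad).
It fails at once if a bystander on the bench is moved more than 20 mm (distance of any of mug, hammer, tin, blank1, blank2, blank3 from where it was at the start of the episode above 0.02 m).
It also fails if it takes over 72 s, if anything falls off the work surface, if the arm or the gripper's body presses on something with over 40 N, if the wrist force passes 120 N, or if a joint passes its speed limit or range.

ROBOT

A 7-joint arm with a two-finger parallel gripper is mounted at the origin on the work surface. World frame = base frame: x ahead of the robot, y to its left, z up, the work surface at z = 0. Lengths are in m, angles in rad, forces in N, time in s.
With the tool pointing down it reaches from about 0.35 to 0.9 m from the base axis. Payload 8.1 kg.
Tool frame: the origin (TCP) lies at the very end of the fingers, on their centre line; the grasp point (between the pads) lies 19 mm behind it; z points along the fingers, y is the line along which they close (so a half turn about z gives the same grasp; the last joint's range is limited). The gripper opens to 85 mm and grips with 20 to 120 N. Pads are 22 mm wide; open, the fingers measure 114 mm over their backs; the gripper's body (76 mm by 85 mm) begins 54 mm behind the grasp point. The pads swing forward as they close: fully open they stand 13 mm farther back than shut.
Start: joints at [1.112, 0.434, 0.025, 1.573, -0.012, 1.134, -0.075], TCP at [0.218, -0.586, 0.231] pointing down, gripper open.
Joint ranges: [-2.62, 2.62], [-0.44, 2.09], [-1.27, 1.32], [0.08, 2.57], [-1.32, 4.46], [0.12, 2], [-2.74, 2.74]. Speed limits (rad/s): [2.22, 2.22, 3.01, 3.01, 3.14, 3.14, 3.14].

INTERFACE

Orientations are given as a 3x3 rotation matrix whose columns are the frame's x, y, z axes.
In Python, from bench import r, grab_frame, job gives the robot as it stands.
- The arm moves only by the tool apply_moves, never from a script. Its argument "steps" is a list of rows, each an object of numbers: "x", "y", "z": the shift along the world's x, y, z in units of 40 mm (1.0 is 40 mm); "ax", "ay", "az": the turn, a rotation vector about the world's x, y, z in units of 5 degrees (1.0 is 5 degrees); "grip": the finger opening in mm, from 0 to 85.4. In form: [{"x": .., "y": .., "z": .., "ax": .., "ay": .., "az": .., "grip": ..}, ...]. A call has exactly 10 rows; each row shifts and turns the commanded pose from where the row before left it; what a row does not reach is not made up. A row lasts 1/12 s, in which the tool goes at most 41.7 mm and 7.16 degrees, less where a joint would pass 70% of its speed; a pose out of reach is approached as far as the arm can. A call is refused whole if a number of a shift passes 1 or a number of a turn 1, either way. A call with a gripper value outside its range is refused whole. The fingers move at their own pace and stop on an object; "force" is the grip in N (left out, the last holds). Time passes only in rows, so rows that do not move let the fingers close, or fill a call up. It gives the time, the measured TCP pose, the force, the opening and the grip force at its end, in the units of the state.
- r.observe(): the state, without advancing time (a new reading comes with each control period).
- grab_frame(name): name is "scene" or "top"; returns a dict with "img" (400x640x3 uint8, red, green, blue), "fov_y" (degrees; the focal length in pixels is half the picture's height over the tangent of half this angle, whatever the lens; pixels are square), "cx", "cy" (the principal point, pixels), "view" (4x4, takes a point from world to camera coordinates). Camera axes: x right, y down, z forward; pixel columns grow to the right and rows downward; lengths in m; the calibration is good to about 2 mm. A picture is of the moment at which its call begins. There is no depth.
- job.job_done(): hands the job in; it is judged then, once.
The state is a dict: "t": time; "joint_positions": joint angles; "dq": joint speeds; "effort": joint torques, N m; "tool_pos": TCP position; "tool_rot": TCP orientation; "force": force on the tool from outside, world axes, zero at the start; "wrist_torque": the same for the moment, N m; "finger_gap": finger opening in m; "grasp_force": force on a finger pad.
Only numpy, scipy, OpenCV 4.12 (cv2) and the standard library are available. Lean on these libraries where they do the work, as an engineer would, in place of code of your own. Each camera call takes 0.05 s, during which the arm holds its last target. There are 200 camera calls.

## Working session

There is one attempt and no reset: what is moved stays moved. The work goes in short steps, Python scripts to look and compute and a tool call to move; the robot and the scene stay as the last step left them, time stands still between calls to the robot, and variables do not carry over. Pictures are saved under pics/ and viewed, at most 10 in all, crops included, and the job is handed in when it is done.

Besides the shell and the picture viewer there is one more tool, called after "Call:" as a command line: name --argument value ..., lists and objects as JSON in quotes. apply_moves: Moves the arm, as the interface text tells. Its arguments: {"type":"object","properties":{"steps":{"type":"array","items":{"type":"object","properties":{"x":{"type":"number"},"y":{"type":"number"},"z":{"type":"number"},"ax":{"type":"number"},"ay":{"type":"number"},"az":{"type":"number"},"grip":{"type":"number"}}}},"force":{"type":"number"}},"required":["steps"]}

```bash
mkdir -p pics; ls
python3 - <<'E'
from bench import r, grab_frame, job
import cv2, numpy as np
for n in ("scene","top"):
    f=grab_frame(n); cv2.imwrite(f"pics/{n}0.png",f["img"][:,:,::-1]); 
    print(n,f["fov_y"],f["cx"],f["cy"],np.round(f["view"],4).tolist())
s=r.observe(); print({k:np.round(v,3).tolist() for k,v in s.items()})
E
```

```text
pics
scene 48.02668943714413 311.20014243337147 205.6503701608472 [[0.7421, 0.6703, 0.006, -0.3587], [0.5074, -0.5559, -0.6585, -0.2843], [-0.438, 0.4917, -0.7526, 1.7446], [0.0, 0.0, 0.0, 1.0]]
top 56.01265237246506 319.5981881625021 200.61511141388317 [[0.0124, -0.9999, -0.0017, -0.0957], [-0.9867, -0.012, -0.1623, 0.523], [0.1623, 0.0037, -0.9867, 0.9818], [0.0, 0.0, 0.0, 1.0]]
{'t': 0.1, 'joint_positions': [1.112, 0.435, 0.025, 1.574, -0.012, 1.134, -0.075], 'dq': [-0.001, -0.001, -0.001, -0.002, -0.001, -0.002, -0.0], 'effort': [0.003, -67.176, 1.028, -31.69, 0.016, 0.007, -0.0], 'tool_pos': [0.217, -0.585, 0.231], 'tool_rot': [[0.937, 0.348, -0.001], [0.348, -0.937, 0.001], [-0.0, -0.001, -1.0]], 'force': [-0.917, -0.449, 0.259], 'wrist_torque': [-0.025, 0.031, -0.029], 'grasp_force': 0.0, 'finger_gap': 0.085}
```

View pics/scene0.png

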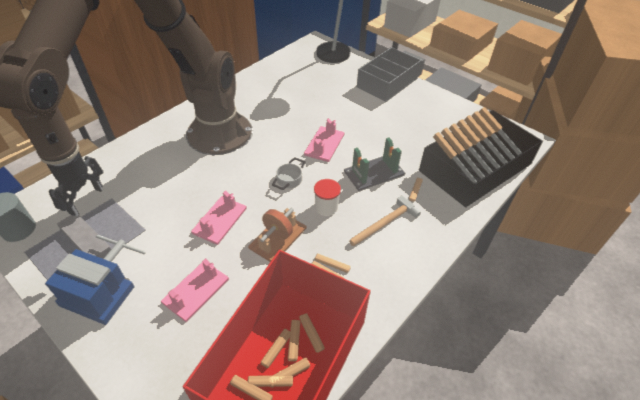

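View pics/top0.png

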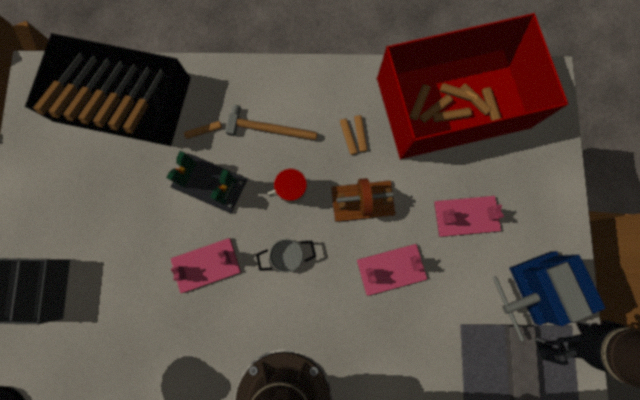

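The scene view shows the brown wheel in its rack at about (278,230), and the green stand at (375,165). In the top view they are at (365,198) and (207,180), with the mug between them at (290,185). Next I'll crop in closer.

Run:
```python
import cv2, numpy as np
t=cv2.imread("pics/top0.png"); s=cv2.imread("pics/scene0.png")
t=cv2.convertScaleAbs(t,alpha=1.5,beta=15)
def crop(im,x,y): 
    c=cv2.resize(im[y:y+75,x:x+100],(400,300),interpolation=cv2.INTER_CUBIC)
    for i in range(0,100,20): cv2.putText(c,str(x+i),(4*i,10),0,.35,(255,255,0)); cv2.line(c,(4*i,0),(4*i,300),(255,255,0),1) if 0 else cv2.line(c,(4*i,12),(4*i,18),(255,255,0),1)
    for i in range(0,75,15): cv2.putText(c,str(y+i),(0,4*i+4),0,.35,(0,255,255))
    return c
a=np.vstack([np.hstack([crop(t,315,160),crop(t,155,145)]),np.hstack([crop(s,230,195),crop(s,325,130)])])
cv2.imwrite("pics/c1.png",a)
```

```text
(no output)
```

View pics/c1.png

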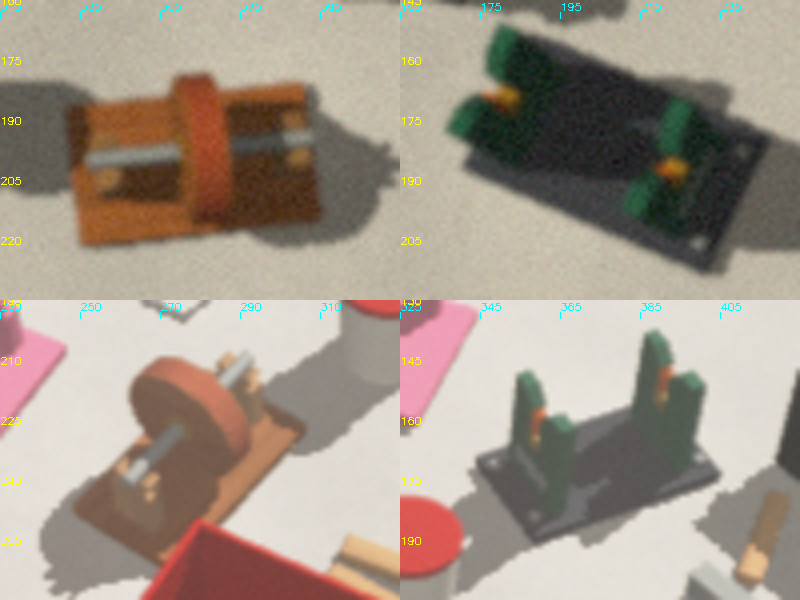

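The crops show these pixels:
- **Axle:** ends at top (336.8,199.5) and (392.8,194.8), and at scene (262.5,239.5) and (292.5,208.8).
- **Stand base corners:** top (247.5,180), (233,213) and (170.8,187); scene (344.5,170), (359.3,189.5) and (404.8,173.8).
- **Shoes:** orange, at top about (180,169) and (222.5,187). In the scene view they attach to the left post of each cheek.

I'll fit the poses and overlay the models to check.

```bash
cat > h.py <<'E'
import cv2, numpy as np
from scipy.optimize import least_squares
C={"scene":(48.02668943714413,311.20014243337147,205.6503701608472,np.array([[0.7421,0.6703,0.006,-0.3587],[0.5074,-0.5559,-0.6585,-0.2843],[-0.438,0.4917,-0.7526,1.7446]])),
"top":(56.01265237246506,319.5981881625021,200.61511141388317,np.array([[0.0124,-0.9999,-0.0017,-0.0957],[-0.9867,-0.012,-0.1623,0.523],[0.1623,0.0037,-0.9867,0.9818]]))}
def proj(n,P):
    f,cx,cy,V=C[n]; f=200/np.tan(np.radians(f)/2); q=np.atleast_2d(P)@V[:,:3].T+V[:,3]
    return q[:,:2]/q[:,2:]*f+[cx,cy]
def tf(p,L):
    L=np.atleast_2d(np.array(L,float)); c,s=np.cos(p[2]),np.sin(p[2])
    return np.c_[p[0]+c*L[:,0]-s*L[:,1],p[1]+s*L[:,0]+c*L[:,1],L[:,2]+(p[3] if len(p)>3 else 0)]
def fit(obs,p0):
    g=lambda p: np.concatenate([(proj(n,tf(p,l))[0]-px) for n,l,px in obs])
    s=least_squares(g,p0); return s.x,s.fun.reshape(-1,2)
def box(x0,x1,y0,y1,z0,z1):
    return [[(x,y,z0),(x,y,z1)] for x in(x0,x1) for y in(y0,y1)]+[[(x0,y,z),(x1,y,z)] for y in(y0,y1) for z in(z0,z1)]+[[(x,y0,z),(x,y1,z)] for x in(x0,x1) for z in(z0,z1)]
def cheek(y0,y1):
    pts=[(-.04,.012),(-.04,.111),(-.022,.111),(-.008,.097),(-.008,.069),(.006,.069),(.006,.097),(.020,.111),(.04,.111),(.04,.012)]
    e=[]
    for y in(y0,y1): e+=[[(a[0],y,a[1]),(b[0],y,b[1])] for a,b in zip(pts,pts[1:])]
    return e+[[(a[0],y0,a[1]),(a[0],y1,a[1])] for a in pts]
STAND=box(-.055,.055,-.095,.095,0,.012)+cheek(.056,.07)+cheek(-.07,-.056)
def circ(y,r): 
    t=np.linspace(0,2*np.pi,25); return [[(r*np.cos(a),y,r*np.sin(a)),(r*np.cos(b),y,r*np.sin(b))] for a,b in zip(t,t[1:])]
WHEEL=circ(.012,.05)+circ(-.012,.05)+circ(.075,.006)+circ(-.075,.006)+[[(x,-.075,0),(x,.075,0)] for x in(-.006,.006)]
def draw(im,n,p,E,k,x0,y0,col):
    for a,b in E:
        q=(proj(n,tf(p,[a,b]))+.5-[x0,y0])*k
        cv2.line(im,*[tuple(int(round(v*8)) for v in w) for w in q],col,1,cv2.LINE_AA,3)
def view(im,n,x,y,items,k=6,w=66,h=50):
    c=cv2.resize(im[y:y+h,x:x+w],(w*k,h*k),interpolation=cv2.INTER_CUBIC)
    for p,E,col in items: draw(c,n,p,E,k,x,y,col)
    return c
E
python3 - <<'E'
from h import *
w=[("top",(0,.075,.068),(336.75,199.5)),("top",(0,-.075,.068),(392.75,194.75)),("scene",(0,-.075,.068),(262.5,239.5)),("scene",(0,.075,.068),(292.5,208.75))]
pw,rw=fit(w,[.53,-.15,0]); print("wheel",pw,np.round(rw,1).tolist())
for yaw in (-.4,):
    s=[("top",(.055,-.095,.012),(247.5,180)),("top",(-.055,-.095,.012),(233,213)),("top",(-.055,.095,.012),(170.75,187)),
    ("scene",(-.055,.095,.012),(404.75,173.75)),("scene",(.055,-.095,.012),(344.5,170)),("scene",(.055,.095,.012),(359.25,189.5))]
    for sc in (0,1):
        # scene corner assignment alternatives
        if sc: s[3:]=[("scene",(-.055,-.095,.012),(344.5,170)),("scene",(.055,-.095,.012),(359.25,189.5)),("scene",(.055,.095,.012),(404.75,173.75))]
        ps,rs=fit(s,[.55,.15,yaw]); print("stand",ps,np.round(rs,1).tolist())
t=cv2.convertScaleAbs(cv2.imread("pics/top0.png"),alpha=1.5,beta=15); sc=cv2.imread("pics/scene0.png")
pw4=np.r_[pw,.068]; I=[(pw4,WHEEL,(255,0,0))]; J=[(ps,STAND,(0,0,255))]
a=np.vstack([np.hstack([view(t,"top",332,173,I),view(t,"top",165,150,J,4,100,75)]),np.hstack([view(sc,"scene",248,200,I),view(sc,"scene",330,130,J,4,100,75)])]) if 0 else np.vstack([np.hstack([view(t,"top",315,160,I,4,100,75),view(t,"top",155,145,J,4,100,75)]),np.hstack([view(sc,"scene",230,195,I,4,100,75),view(sc,"scene",325,130,J,4,100,75)])])
cv2.imwrite("pics/c2.png",a)
E
```

```text
wheel [ 0.53149936 -0.2074529   0.10787916] [[-0.8, 0.0], [-0.7, -0.5], [-1.3, 0.7], [-0.2, 0.2]]
stand [ 0.56833053  0.19993631 -0.74625666] [[7.5, 14.6], [-6.0, 9.8], [9.5, -10.1], [-14.4, -12.9], [-2.0, 16.0], [37.6, -6.9]]
stand [ 0.5786968   0.22352952 -0.39016708] [[0.5, -2.6], [-1.5, -0.2], [-0.1, -0.3], [-2.0, -0.8], [-1.6, 0.1], [-0.2, -0.9]]
```

View pics/c2.png

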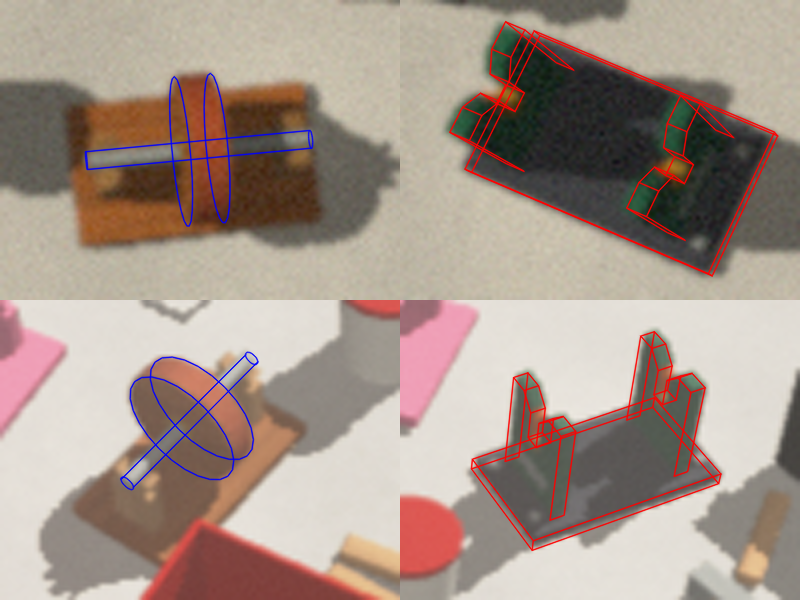

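The overlay fits both objects to about 1 px:
- **Wheel:** about (0.5315,-0.208), yaw 0.108.
- **Stand:** about (0.579,0.2235), yaw -0.39, with the shoes on the robot side.

I'll start moving.

Call:
apply_moves --steps '[{"x":0.4,"y":0.5,"z":0.1,"az":-0.3},{"x":0.4,"y":0.5,"z":0.1,"az":-0.3},{"x":0.4,"y":0.5,"az":-0.3},{"x":0.4,"y":0.5,"az":-0.3},{"x":0.4,"y":0.5,"az":-0.3},{"x":0.4,"y":0.5,"az":-0.3},{"x":0.4,"y":0.5,"az":-0.3},{"x":0.4,"y":0.5,"az":-0.3},{"x":0.4,"y":0.5,"az":-0.3},{"x":0.4,"y":0.5,"az":-0.14}]'

```text
$.steps[0]: bad value
```

Call:
apply_moves --steps '[{"x":0.4,"y":0.5},{"x":0.4,"y":0.5},{"x":0.4,"y":0.5},{"x":0.4,"y":0.5},{"x":0.4,"y":0.5},{"x":0.4,"y":0.5},{"x":0.4,"y":0.5},{"x":0.4,"y":0.5},{"x":0.4,"y":0.45},{"x":0.26}]'

```text
$.steps[0]: bad value
```

```bash
cat > st.py <<'E'
from bench import r
import numpy as np
s=r.observe(); R=np.array(s["tool_rot"])
print("t",round(s["t"],2),"p",np.round(s["tool_pos"],4),"yang",np.round(np.degrees(np.arctan2(R[1,1],R[0,1])),2),"tilt z",np.round(R[:,2],4),"F",np.round(s["force"],2),"T",np.round(s["wrist_torque"],2),"gap",round(s["finger_gap"],4),"gf",s["grasp_force"],"q7",round(s["joint_positions"][6],2))
E
python3 st.py
```

```text
t 0.1 p [ 0.2175 -0.5855  0.2306] yang -69.62 tilt z [-6.0e-04  1.2e-03 -1.0e+00] F [-0.92 -0.45  0.26] T [-0.02  0.03 -0.03] gap 0.085 gf 0.0 q7 -0.08
```

Call:
apply_moves --steps '[{"x":0.4,"y":0.5,"z":0.1,"ax":0,"ay":0,"az":-0.3,"grip":85},{"x":0.4,"y":0.5,"z":0.1,"ax":0,"ay":0,"az":-0.3,"grip":85},{"x":0.4,"y":0.5,"z":0,"ax":0,"ay":0,"az":-0.3,"grip":85},{"x":0.4,"y":0.5,"z":0,"ax":0,"ay":0,"az":-0.3,"grip":85},{"x":0.4,"y":0.5,"z":0,"ax":0,"ay":0,"az":-0.3,"grip":85},{"x":0.4,"y":0.5,"z":0,"ax":0,"ay":0,"az":-0.3,"grip":85},{"x":0.4,"y":0.5,"z":0,"ax":0,"ay":0,"az":-0.3,"grip":85},{"x":0.4,"y":0.5,"z":0,"ax":0,"ay":0,"az":-0.3,"grip":85},{"x":0.4,"y":0.5,"z":0,"ax":0,"ay":0,"az":-0.3,"grip":85},{"x":0.4,"y":0.5,"z":0,"ax":0,"ay":0,"az":-0.14,"grip":85}]'

```text
t: 0.93
tool_pos: [0.3781, -0.3846, 0.239]
tool_rot: [[0.994, 0.106, -0.001], [0.106, -0.994, 0.0], [-0.0, -0.0, -1.0]]
force: [-0.0, -0.1, -0.8]
finger_gap: 0.0848
grasp_force: 0.0
```

```bash
python3 st.py
```

```text
t 0.93 p [ 0.3781 -0.3846  0.239 ] yang -83.91 tilt z [-5.e-04  4.e-04 -1.e+00] F [-0.   -0.07 -0.75] T [ 0.01  0.01 -0.02] gap 0.0848 gf 0.0 q7 -0.78
```

Call:
apply_moves --steps '[{"x":0.4,"y":0.44,"z":0,"ax":0,"ay":0,"az":0,"grip":85},{"x":0.4,"y":0.44,"z":0,"ax":0,"ay":0,"az":0,"grip":85},{"x":0.4,"y":0.44,"z":0,"ax":0,"ay":0,"az":0,"grip":85},{"x":0.4,"y":0.44,"z":0,"ax":0,"ay":0,"az":0,"grip":85},{"x":0.4,"y":0.44,"z":0,"ax":0,"ay":0,"az":0,"grip":85},{"x":0.4,"y":0.44,"z":0,"ax":0,"ay":0,"az":0,"grip":85},{"x":0.4,"y":0.44,"z":0,"ax":0,"ay":0,"az":0,"grip":85},{"x":0.4,"y":0.44,"z":0,"ax":0,"ay":0,"az":0,"grip":85},{"x":0.4,"y":0.44,"z":0,"ax":0,"ay":0,"az":0,"grip":85},{"x":0.24,"y":0.44,"z":0,"ax":0,"ay":0,"az":0,"grip":85}]'

```text
t: 1.77
tool_pos: [0.5325, -0.2086, 0.2389]
tool_rot: [[0.994, 0.108, -0.0], [0.108, -0.994, 0.0], [-0.0, -0.0, -1.0]]
force: [0.1, -0.1, 0.2]
finger_gap: 0.085
grasp_force: 0.0
```

Call:
apply_moves --steps '[{"x":0,"y":0,"z":-0.4,"ax":0,"ay":0,"az":0,"grip":85},{"x":0,"y":0,"z":-0.4,"ax":0,"ay":0,"az":0,"grip":85},{"x":0,"y":0,"z":-0.4,"ax":0,"ay":0,"az":0,"grip":85},{"x":0,"y":0,"z":-0.4,"ax":0,"ay":0,"az":0,"grip":85},{"x":0,"y":0,"z":-0.4,"ax":0,"ay":0,"az":0,"grip":70},{"x":0,"y":0,"z":-0.4,"ax":0,"ay":0,"az":0,"grip":70},{"x":0,"y":0,"z":-0.3,"ax":0,"ay":0,"az":0,"grip":70},{"x":0,"y":0,"z":-0.2,"ax":0,"ay":0,"az":0,"grip":70},{"x":0,"y":0,"z":0,"ax":0,"ay":0,"az":0,"grip":70},{"x":0,"y":0,"z":0,"ax":0,"ay":0,"az":0,"grip":70}]'

```text
t: 2.6
tool_pos: [0.5311, -0.2098, 0.1232]
tool_rot: [[0.994, 0.108, -0.001], [0.108, -0.994, 0.0], [-0.001, -0.0, -1.0]]
force: [1.2, 0.1, 0.5]
finger_gap: 0.0702
grasp_force: 0.0
```

```bash
python3 st.py
python3 - <<'E'
from h import *
from bench import grab_frame
o=[]
for n,x,y in(("top",315,150),("scene",230,180)):
    im=grab_frame(n)["img"][:,:,::-1].copy(); cv2.imwrite(f"pics/{n}1.png",im)
    if n=="top": im=cv2.convertScaleAbs(im,alpha=1.5,beta=15)
    o.append(view(im,n,x,y,[],4,100,100))
cv2.imwrite("pics/c3.png",np.hstack(o))
E
```

```text
t 2.6 p [ 0.5311 -0.2098  0.1232] yang -83.82 tilt z [-8.e-04  2.e-04 -1.e+00] F [1.21 0.07 0.54] T [-0.02  0.   -0.05] gap 0.0702 gf 0.0 q7 -1.24
```

View pics/c3.png

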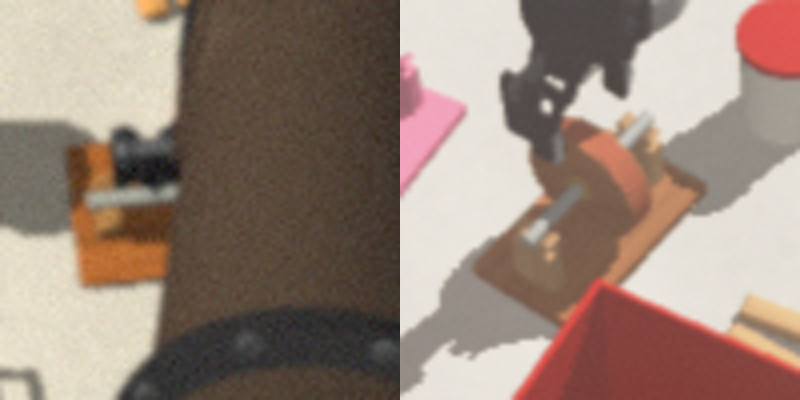

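The fingers straddle the disc: in the scene crop the near finger is in front of the disc at about (548,150) and the far one is behind it at (615,90). I'll descend and grip.

Call:
apply_moves --steps '[{"x":0,"y":0,"z":-0.2,"ax":0,"ay":0,"az":0,"grip":70},{"x":0,"y":0,"z":-0.2,"ax":0,"ay":0,"az":0,"grip":70},{"x":0,"y":0,"z":-0.2,"ax":0,"ay":0,"az":0,"grip":70},{"x":0,"y":0,"z":-0.2,"ax":0,"ay":0,"az":0,"grip":70},{"x":0,"y":0,"z":-0.2,"ax":0,"ay":0,"az":0,"grip":70},{"x":0,"y":0,"z":0,"ax":0,"ay":0,"az":0,"grip":60},{"x":0,"y":0,"z":0,"ax":0,"ay":0,"az":0,"grip":50},{"x":0,"y":0,"z":0,"ax":0,"ay":0,"az":0,"grip":40},{"x":0,"y":0,"z":0,"ax":0,"ay":0,"az":0,"grip":36},{"x":0,"y":0,"z":0,"ax":0,"ay":0,"az":0,"grip":32}]' --force 30

```text
t: 3.53
tool_pos: [0.5316, -0.21, 0.0838]
tool_rot: [[0.994, 0.108, 0.001], [0.108, -0.994, -0.0], [0.001, 0.0, -1.0]]
force: [0.1, 0.9, -0.2]
finger_gap: 0.0323
grasp_force: 0.0
```

```bash
python3 st.py
```

```text
t 3.53 p [ 0.5316 -0.21    0.0838] yang -83.82 tilt z [ 8.e-04 -3.e-04 -1.e+00] F [ 0.13  0.93 -0.21] T [-0.03 -0.02 -0.02] gap 0.0323 gf 0.0 q7 -1.25
```

Call:
apply_moves --steps '[{"x":0,"y":0,"z":0,"ax":0,"ay":0,"az":0,"grip":28},{"x":0,"y":0,"z":0,"ax":0,"ay":0,"az":0,"grip":26},{"x":0,"y":0,"z":0,"ax":0,"ay":0,"az":0,"grip":24},{"x":0,"y":0,"z":0,"ax":0,"ay":0,"az":0,"grip":20},{"x":0,"y":0,"z":0,"ax":0,"ay":0,"az":0,"grip":10},{"x":0,"y":0,"z":0,"ax":0,"ay":0,"az":0,"grip":10},{"x":0,"y":0,"z":0,"ax":0,"ay":0,"az":0,"grip":10},{"x":0,"y":0,"z":0,"ax":0,"ay":0,"az":0,"grip":10},{"x":0,"y":0,"z":0,"ax":0,"ay":0,"az":0,"grip":10},{"x":0,"y":0,"z":0,"ax":0,"ay":0,"az":0,"grip":10}]' --force 90

```text
t: 4.37
tool_pos: [0.5315, -0.2094, 0.0838]
tool_rot: [[0.994, 0.109, 0.0], [0.109, -0.994, 0.0], [0.0, -0.0, -1.0]]
force: [-0.7, 2.7, 6.3]
finger_gap: 0.0235
grasp_force: 87.7
```

```bash
python3 st.py
```

```text
t 4.37 p [ 0.5315 -0.2094  0.0838] yang -83.76 tilt z [ 4.e-04  2.e-04 -1.e+00] F [-0.65  2.75  6.35] T [0.62 0.27 0.23] gap 0.0235 gf 87.71536588668823 q7 -1.25
```

Call:
apply_moves --steps '[{"x":0,"y":0,"z":0.1,"ax":0,"ay":0,"az":0,"grip":10},{"x":0,"y":0,"z":0.2,"ax":0,"ay":0,"az":0,"grip":10},{"x":0,"y":0,"z":0.3,"ax":0,"ay":0,"az":0,"grip":10},{"x":0,"y":0,"z":0.4,"ax":0,"ay":0,"az":0,"grip":10},{"x":0,"y":0,"z":0.5,"ax":0,"ay":0,"az":0,"grip":10},{"x":0,"y":0,"z":0.5,"ax":0,"ay":0,"az":0,"grip":10},{"x":0,"y":0,"z":0.5,"ax":0,"ay":0,"az":0,"grip":10},{"x":0,"y":0,"z":0.5,"ax":0,"ay":0,"az":0,"grip":10},{"x":0,"y":0,"z":0.2,"ax":0,"ay":0,"az":0,"grip":10},{"x":0,"y":0,"z":0,"ax":0,"ay":0,"az":0,"grip":10}]'

```text
t: 5.2
tool_pos: [0.5322, -0.2104, 0.2135]
tool_rot: [[0.994, 0.107, 0.003], [0.107, -0.994, -0.001], [0.003, 0.002, -1.0]]
force: [0.9, -0.4, -3.8]
finger_gap: 0.0229
grasp_force: 88.4
```

```bash
python3 st.py
```

```text
t 5.2 p [ 0.5322 -0.2104  0.2135] yang -83.84 tilt z [ 0.0034 -0.0013 -1.    ] F [ 0.94 -0.4  -3.83] T [-0.02 -0.06  0.01] gap 0.0229 gf 88.43161582946777 q7 -1.23
```

Call:
apply_moves --steps '[{"x":0.06,"y":0.3,"z":0,"ax":0,"ay":0,"az":-0.3,"grip":10},{"x":0.06,"y":0.5,"z":0,"ax":0,"ay":0,"az":-0.3,"grip":10},{"x":0.06,"y":0.6,"z":0,"ax":0,"ay":0,"az":-0.3,"grip":10},{"x":0.06,"y":0.6,"z":0,"ax":0,"ay":0,"az":-0.3,"grip":10},{"x":0.06,"y":0.6,"z":0,"ax":0,"ay":0,"az":-0.3,"grip":10},{"x":0.06,"y":0.6,"z":0,"ax":0,"ay":0,"az":-0.3,"grip":10},{"x":0.06,"y":0.6,"z":0,"ax":0,"ay":0,"az":-0.3,"grip":10},{"x":0.06,"y":0.6,"z":0,"ax":0,"ay":0,"az":-0.3,"grip":10},{"x":0.06,"y":0.6,"z":0,"ax":0,"ay":0,"az":-0.3,"grip":10},{"x":0.06,"y":0.6,"z":0,"ax":0,"ay":0,"az":-0.3,"grip":10}]'

```text
t: 6.03
tool_pos: [0.5544, 0.0151, 0.2098]
tool_rot: [[0.988, -0.155, -0.002], [-0.155, -0.988, -0.0], [-0.002, 0.001, -1.0]]
force: [0.6, -0.3, -3.3]
finger_gap: 0.023
grasp_force: 88.5
```

Call:
apply_moves --steps '[{"x":0.06,"y":0.6,"z":0,"ax":0,"ay":0,"az":-0.3,"grip":10},{"x":0.06,"y":0.6,"z":0,"ax":0,"ay":0,"az":-0.3,"grip":10},{"x":0.06,"y":0.6,"z":0,"ax":0,"ay":0,"az":-0.3,"grip":10},{"x":0.06,"y":0.6,"z":0,"ax":0,"ay":0,"az":-0.3,"grip":10},{"x":0.06,"y":0.6,"z":0,"ax":0,"ay":0,"az":-0.3,"grip":10},{"x":0.06,"y":0.6,"z":0,"ax":0,"ay":0,"az":-0.3,"grip":10},{"x":0.06,"y":0.6,"z":0,"ax":0,"ay":0,"az":-0.3,"grip":10},{"x":0.06,"y":0.6,"z":0,"ax":0,"ay":0,"az":-0.3,"grip":10},{"x":0.06,"y":0.4,"z":0,"ax":0,"ay":0,"az":-0.3,"grip":10},{"x":0,"y":0.25,"z":0,"ax":0,"ay":0,"az":0,"grip":10}]'

```text
t: 6.87
tool_pos: [0.576, 0.2345, 0.2095]
tool_rot: [[0.926, -0.379, -0.002], [-0.379, -0.926, -0.0], [-0.002, 0.001, -1.0]]
force: [-0.5, 0.4, -4.5]
finger_gap: 0.0227
grasp_force: 88.4
```

```bash
python3 st.py
python3 - <<'E'
from h import *
from bench import grab_frame
o=[]
for n,x,y in(("top",145,120),("scene",325,80)):
    im=grab_frame(n)["img"][:,:,::-1].copy(); cv2.imwrite(f"pics/{n}2.png",im)
    if n=="top": im=cv2.convertScaleAbs(im,alpha=1.5,beta=15)
    o.append(view(im,n,x,y,[],4,100,120))
cv2.imwrite("pics/c4.png",np.hstack(o))
E
```

```text
t 6.87 p [0.576  0.2345 0.2095] yang -112.25 tilt z [-0.0023 -0.     -1.    ] F [-0.48  0.41 -4.48] T [-0.03 -0.   -0.01] gap 0.0227 gf 88.43942642211914 q7 -2.49
```

View pics/c4.png

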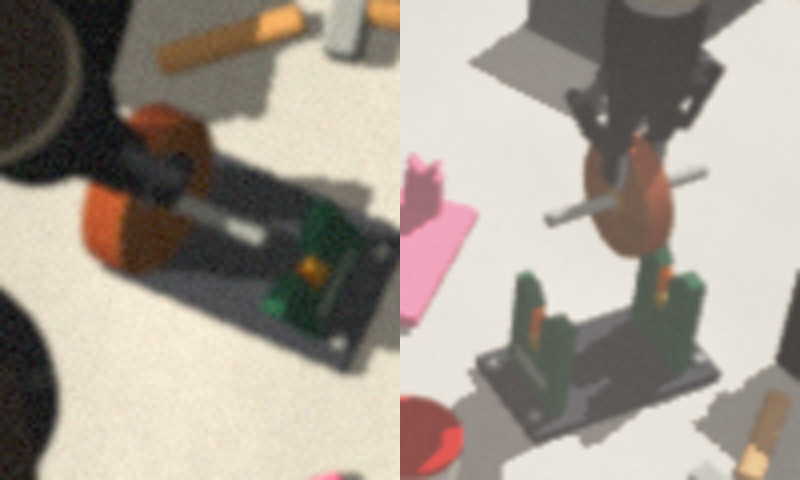

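The wheel hovers above the stand, level, offset towards +y as planned. Its axle ends are at scene crop (550,220) and (703,173), and top crop (263,237). I'll refine the relative pose by registering the silhouette of the green cheeks and fitting the axle.

```bash
cat > reg.py <<'E'
from h import *
from scipy.optimize import minimize
def hullfill(m,n,p,P,k):
    q=(proj(n,tf(p,P))+.5)*k; cv2.fillConvexPoly(m,cv2.convexHull(np.round(q).astype(np.int32)),1)
def prism(xz,y0,y1): return [(x,y,z) for x,z in xz for y in (y0,y1)]
S=[prism(xz,y0,y1) for y0,y1 in((.056,.07),(-.07,-.056)) for xz in ([(-.04,.012),(-.04,.111),(-.022,.111),(-.008,.097),(-.008,.012)],[(.006,.012),(.006,.097),(.02,.111),(.04,.111),(.04,.012)],[(-.008,.012),(-.008,.069),(.006,.069),(.006,.012)],[(-.008,.069),(-.008,.095),(-.004,.088),(-.004,.069)])]
def mask(im):
    b,g,r=[cv2.GaussianBlur(im,(0,0),.6)[:,:,i].astype(int) for i in range(3)]
    return (((g>r+5)&(g>=b+2))|((r>g+30)&(g>b+15)))
def render(n,p,k=4):
    m=np.zeros((400*k,640*k),np.uint8)
    for P in S: hullfill(m,n,p,P,k)
    return cv2.resize(m.astype(np.float32),(640,400),interpolation=cv2.INTER_AREA)
E
python3 - <<'E'
from reg import *
R={"top":(150,245,145,215),"scene":(340,408,130,190)}
M={}
for n in R:
    x0,x1,y0,y1=R[n]; a=mask(cv2.imread(f"pics/{n}0.png")).astype(np.float32); M[n]=a[y0:y1,x0:x1]
def cost(p,ns):
    c=0
    for n in ns:
        x0,x1,y0,y1=R[n]; m=render(n,p[:3])[y0:y1,x0:x1]; c+=np.abs(m-M[n]).sum()/m.sum()
    return c
p0=np.array([.5787,.2235,-.390])
for ns in (["scene"],["top"],["scene","top"]):
    sx=np.array([p0]+[p0+d for d in np.diag([.004,.004,.03])])
    o=minimize(cost,p0,args=(ns,),method="Nelder-Mead",options=dict(initial_simplex=sx,xatol=1e-4,fatol=1e-4)); print(ns,np.round(o.x,4),o.fun,cost(p0,ns))
f=lambda v:(v+.5)/4-.5
w=[("scene",(0,-.075,0),(325+f(150),80+f(220))),("scene",(0,.075,0),(325+f(303),80+f(173))),("top",(0,-.075,0),(145+f(263),120+f(237)))]
p,rr=fit(w,[.576,.234,-.39,.2]); print("held wheel",np.round(p,4),np.round(rr,2).tolist())
p,rr=fit(w[:2],[.576,.234,-.39,.2]); print("scene only",np.round(p,4))
E
```

```text
['scene'] [ 0.5763  0.2311 -0.4287] 0.37635567784309387 0.47087917
['top'] [ 0.5789  0.2291 -0.3979] 0.27770474553108215 0.43139848
['scene', 'top'] [ 0.5781  0.2294 -0.4044] 0.6726187467575073 0.90227765
held wheel [ 0.5763  0.2366 -0.3849  0.1933] [[-0.7, 0.53], [0.38, -0.37], [-0.22, -0.14]]
scene only [ 0.5534  0.2761 -0.4016  0.1573]
```

Run:
```python
from reg import *
t=cv2.convertScaleAbs(cv2.imread("pics/top0.png"),alpha=2,beta=15); s=cv2.imread("pics/scene0.png")
J=[((.5781,.2294,-.4044),STAND,(0,0,255))]
sc=cv2.imread("pics/scene2.png"); K=[((.5763,.2366,-.385,.1933),WHEEL,(255,0,0))]
a=np.hstack([view(t,"top",163,148,J,5,88,70),np.vstack([view(s,"scene",340,130,J,5,70,70)])])
b=np.hstack([view(cv2.convertScaleAbs(cv2.imread("pics/top2.png"),alpha=2,beta=15),"top",163,140,K,3,88,60),view(sc,"scene",345,100,K,3,70,60)])
b=cv2.copyMakeBorder(b,0,0,0,a.shape[1]-b.shape[1],cv2.BORDER_CONSTANT)
cv2.imwrite("pics/c5.png",np.vstack([a,b]))
```

```text
(no output)
```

View pics/c5.png

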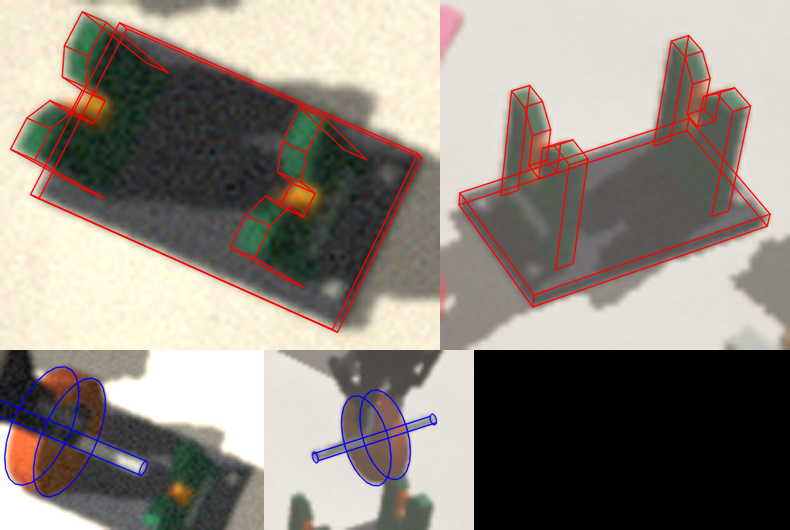

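The refined overlay fits to about half a pixel, giving a stand pose of about (0.578,0.228), yaw -0.40. The held wheel fits the tool pose with about +2 mm of camera bias in y, so in robot coordinates the stand is at about (0.578,0.226). I'll align and lower to the funnel.

Call:
apply_moves --steps '[{"x":0.03,"y":-0.1,"z":-0.1,"ax":0,"ay":0,"az":-0.14,"grip":10},{"x":0,"y":-0.1,"z":-0.2,"ax":0,"ay":0,"az":0,"grip":10},{"x":0,"y":0,"z":-0.3,"ax":0,"ay":0,"az":0,"grip":10},{"x":0,"y":0,"z":-0.3,"ax":0,"ay":0,"az":0,"grip":10},{"x":0,"y":0,"z":-0.3,"ax":0,"ay":0,"az":0,"grip":10},{"x":0,"y":0,"z":-0.2,"ax":0,"ay":0,"az":0,"grip":10},{"x":0,"y":0,"z":-0.2,"ax":0,"ay":0,"az":0,"grip":10},{"x":0,"y":0,"z":-0.1,"ax":0,"ay":0,"az":0,"grip":10},{"x":0,"y":0,"z":0,"ax":0,"ay":0,"az":0,"grip":10},{"x":0,"y":0,"z":0,"ax":0,"ay":0,"az":0,"grip":10}]'

```text
t: 7.8
tool_pos: [0.5782, 0.2242, 0.1433]
tool_rot: [[0.92, -0.391, -0.0], [-0.391, -0.92, -0.0], [-0.0, 0.0, -1.0]]
force: [-0.8, -0.7, -2.8]
finger_gap: 0.0228
grasp_force: 88.6
```

```bash
python3 st.py
python3 - <<'E'
from h import *
from bench import grab_frame
o=[]
for n,x,y in(("top",150,130),("scene",335,95)):
    im=grab_frame(n)["img"][:,:,::-1].copy(); cv2.imwrite(f"pics/{n}3.png",im)
    if n=="top": im=cv2.convertScaleAbs(im,alpha=2,beta=15)
    o.append(view(im,n,x,y,[],5,80,100))
cv2.imwrite("pics/c6.png",np.hstack(o))
E
```

```text
t 7.8 p [0.5782 0.2242 0.1433] yang -113.01 tilt z [-1.e-04 -0.e+00 -1.e+00] F [-0.79 -0.74 -2.83] T [-0.02 -0.03 -0.04] gap 0.0228 gf 88.55291962623596 q7 -2.5
```

View pics/c6.png

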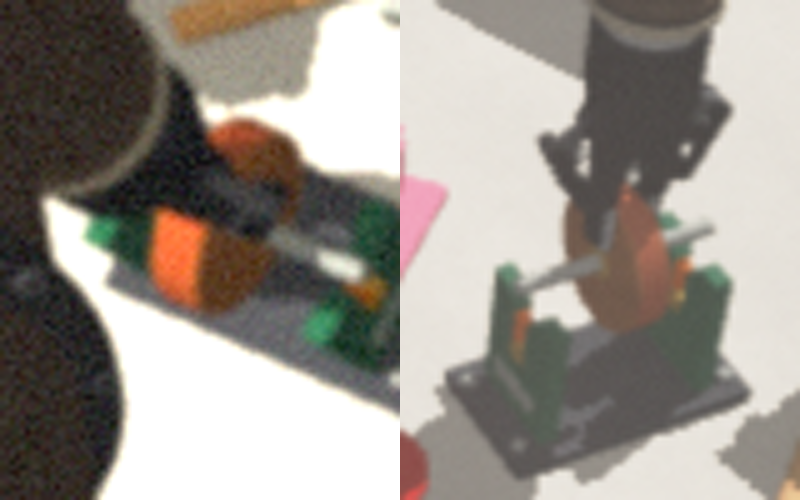

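The axle is level just above both slots: scene ends at crop (522,287) and (712,228), top end at (360,268). I'll check the offset to the stand.

```bash
python3 st.py
python3 - <<'E'
from h import *
f=lambda v:(v+.5)/5-.5
w=[("scene",(0,-.075,0),(335+f(122),95+f(287))),("scene",(0,.075,0),(335+f(312),95+f(228))),("top",(0,-.075,0),(150+f(360),130+f(269)))]
p,rr=fit(w,[.576,.23,-.4,.13]); print(np.round(p,4),np.round(rr,2).tolist())
p,rr=fit([(n,(a,b,.1275),q) for n,(a,b,c),q in w],[.576,.23,-.4]); print("z fixed",np.round(p,4),np.round(rr,2).tolist())
d=p[:2]-[.578,.228]; print("offset in stand x,y (mm)",1e3*d@[.921,-.389],1e3*d@[.389,.921])
E
```

```text
t 7.9 p [0.5785 0.2244 0.1439] yang -113.01 tilt z [ 1.e-03  4.e-04 -1.e+00] F [ 0.21  0.22 -3.71] T [ 0.01 -0.04  0.03] gap 0.023 gf 88.5526192188263 q7 -2.5
[ 0.5804  0.2267 -0.4008  0.1277] [[-0.4, 0.32], [0.28, -0.25], [-0.1, -0.05]]
z fixed [ 0.5804  0.2268 -0.4001] [[-0.39, 0.35], [0.27, -0.24], [-0.11, -0.04]]
offset in stand x,y (mm) 2.6237620399308366 -0.15643851902951822
```

Call:
apply_moves --steps '[{"x":-0.06,"y":0.03,"z":-0.1,"ax":0,"ay":0,"az":0,"grip":10},{"x":0,"y":0,"z":-0.1,"ax":0,"ay":0,"az":0,"grip":10},{"x":0,"y":0,"z":-0.1,"ax":0,"ay":0,"az":0,"grip":10},{"x":0,"y":0,"z":-0.1,"ax":0,"ay":0,"az":0,"grip":10},{"x":0,"y":0,"z":-0.1,"ax":0,"ay":0,"az":0,"grip":10},{"x":0,"y":0,"z":-0.1,"ax":0,"ay":0,"az":0,"grip":10},{"x":0,"y":0,"z":0,"ax":0,"ay":0,"az":0,"grip":10},{"x":0,"y":0,"z":0,"ax":0,"ay":0,"az":0,"grip":10},{"x":0,"y":0,"z":0,"ax":0,"ay":0,"az":0,"grip":10},{"x":0,"y":0,"z":0,"ax":0,"ay":0,"az":0,"grip":10}]'

```text
t: 8.73
tool_pos: [0.5759, 0.2254, 0.1195]
tool_rot: [[0.92, -0.391, 0.0], [-0.391, -0.92, 0.0], [0.0, -0.0, -1.0]]
force: [1.2, -0.7, -4.0]
finger_gap: 0.0227
grasp_force: 88.6
```

```bash
python3 st.py
```

```text
t 8.73 p [0.5759 0.2254 0.1195] yang -113.02 tilt z [ 3.e-04  2.e-04 -1.e+00] F [ 1.22 -0.71 -4.02] T [ 0.03 -0.    0.01] gap 0.0227 gf 88.5526692867279 q7 -2.51
```

Call:
apply_moves --steps '[{"x":0,"y":0,"z":-0.05,"ax":0,"ay":0,"az":0,"grip":10},{"x":0,"y":0,"z":-0.05,"ax":0,"ay":0,"az":0,"grip":10},{"x":0,"y":0,"z":-0.05,"ax":0,"ay":0,"az":0,"grip":10},{"x":0,"y":0,"z":-0.05,"ax":0,"ay":0,"az":0,"grip":10},{"x":0,"y":0,"z":0,"ax":0,"ay":0,"az":0,"grip":10},{"x":0,"y":0,"z":0,"ax":0,"ay":0,"az":0,"grip":10},{"x":0,"y":0,"z":0,"ax":0,"ay":0,"az":0,"grip":10},{"x":0,"y":0,"z":0,"ax":0,"ay":0,"az":0,"grip":10},{"x":0,"y":0,"z":0,"ax":0,"ay":0,"az":0,"grip":10},{"x":0,"y":0,"z":0,"ax":0,"ay":0,"az":0,"grip":10}]'

```text
t: 9.57
tool_pos: [0.5759, 0.2253, 0.1114]
tool_rot: [[0.92, -0.391, 0.0], [-0.391, -0.92, 0.0], [0.0, -0.0, -1.0]]
force: [1.4, -1.2, -1.5]
finger_gap: 0.0229
grasp_force: 89.1
```

```bash
python3 st.py
```

```text
t 9.57 p [0.5759 0.2253 0.1114] yang -113.02 tilt z [ 4.e-04  1.e-04 -1.e+00] F [ 1.44 -1.21 -1.54] T [-0.11 -0.28  0.01] gap 0.0229 gf 89.12620425224304 q7 -2.51
```

Call:
apply_moves --steps '[{"x":0,"y":0,"z":-0.03,"ax":0,"ay":0,"az":0,"grip":10},{"x":0,"y":0,"z":-0.03,"ax":0,"ay":0,"az":0,"grip":10},{"x":0,"y":0,"z":-0.03,"ax":0,"ay":0,"az":0,"grip":10},{"x":0,"y":0,"z":-0.03,"ax":0,"ay":0,"az":0,"grip":10},{"x":0,"y":0,"z":0,"ax":0,"ay":0,"az":0,"grip":10},{"x":0,"y":0,"z":0,"ax":0,"ay":0,"az":0,"grip":10},{"x":0,"y":0,"z":0,"ax":0,"ay":0,"az":0,"grip":10},{"x":0,"y":0,"z":0,"ax":0,"ay":0,"az":0,"grip":10},{"x":0,"y":0,"z":0,"ax":0,"ay":0,"az":0,"grip":10},{"x":0,"y":0,"z":0,"ax":0,"ay":0,"az":0,"grip":10}]'

```text
t: 10.4
tool_pos: [0.5775, 0.2253, 0.1073]
tool_rot: [[0.92, -0.392, 0.003], [-0.392, -0.92, 0.001], [0.003, -0.002, -1.0]]
force: [5.5, 0.2, 1.7]
finger_gap: 0.0225
grasp_force: 89.2
```

```bash
python3 st.py
```

```text
t 10.4 p [0.5775 0.2253 0.1073] yang -113.06 tilt z [ 3.3e-03  8.0e-04 -1.0e+00] F [5.53 0.18 1.74] T [-0.16 -1.31  0.01] gap 0.0225 gf 89.18705463409424 q7 -2.51
```

Call:
apply_moves --steps '[{"x":0.02,"y":-0.01,"z":-0.03,"ax":0,"ay":0,"az":0,"grip":10},{"x":0.02,"y":0,"z":-0.03,"ax":0,"ay":0,"az":0,"grip":10},{"x":0,"y":0,"z":-0.03,"ax":0,"ay":0,"az":0,"grip":10},{"x":0,"y":0,"z":-0.03,"ax":0,"ay":0,"az":0,"grip":10},{"x":0,"y":0,"z":0,"ax":0,"ay":0,"az":0,"grip":10},{"x":0,"y":0,"z":0,"ax":0,"ay":0,"az":0,"grip":10},{"x":0,"y":0,"z":0,"ax":0,"ay":0,"az":0,"grip":10},{"x":0,"y":0,"z":0,"ax":0,"ay":0,"az":0,"grip":10},{"x":0,"y":0,"z":0,"ax":0,"ay":0,"az":0,"grip":10},{"x":0,"y":0,"z":0,"ax":0,"ay":0,"az":0,"grip":10}]'

```text
t: 11.23
tool_pos: [0.5776, 0.2245, 0.1013]
tool_rot: [[0.92, -0.391, 0.0], [-0.391, -0.92, -0.0], [0.0, 0.0, -1.0]]
force: [6.0, -2.1, -3.2]
finger_gap: 0.0228
grasp_force: 89.0
```

```bash
python3 st.py
```

```text
t 11.23 p [0.5776 0.2245 0.1013] yang -113.04 tilt z [ 3.e-04 -4.e-04 -1.e+00] F [ 5.99 -2.11 -3.16] T [-0.33 -1.28 -0.03] gap 0.0228 gf 89.02161240577698 q7 -2.51
```

Call:
apply_moves --steps '[{"x":0,"y":0,"z":-0.03,"ax":0,"ay":0,"az":0,"grip":10},{"x":0,"y":0,"z":-0.03,"ax":0,"ay":0,"az":0,"grip":10},{"x":0,"y":0,"z":-0.03,"ax":0,"ay":0,"az":0,"grip":10},{"x":0,"y":0,"z":-0.03,"ax":0,"ay":0,"az":0,"grip":10},{"x":0,"y":0,"z":-0.03,"ax":0,"ay":0,"az":0,"grip":10},{"x":0,"y":0,"z":0,"ax":0,"ay":0,"az":0,"grip":10},{"x":0,"y":0,"z":0,"ax":0,"ay":0,"az":0,"grip":10},{"x":0,"y":0,"z":0,"ax":0,"ay":0,"az":0,"grip":10},{"x":0,"y":0,"z":0,"ax":0,"ay":0,"az":0,"grip":10},{"x":0,"y":0,"z":0,"ax":0,"ay":0,"az":0,"grip":10}]'

```text
t: 12.07
tool_pos: [0.5776, 0.2244, 0.0953]
tool_rot: [[0.92, -0.391, 0.0], [-0.391, -0.92, -0.001], [0.0, 0.0, -1.0]]
force: [4.7, -1.2, -3.1]
finger_gap: 0.023
grasp_force: 89.0
```

```bash
python3 st.py
```

```text
t 12.07 p [0.5776 0.2244 0.0953] yang -113.04 tilt z [ 2.e-04 -5.e-04 -1.e+00] F [ 4.73 -1.22 -3.07] T [-0.39 -1.27 -0.01] gap 0.023 gf 89.01482105255127 q7 -2.51
```

Call:
apply_moves --steps '[{"x":0,"y":0,"z":-0.01,"ax":0,"ay":0,"az":0,"grip":10},{"x":0,"y":0,"z":-0.01,"ax":0,"ay":0,"az":0,"grip":10},{"x":0,"y":0,"z":-0.01,"ax":0,"ay":0,"az":0,"grip":10},{"x":0,"y":0,"z":-0.01,"ax":0,"ay":0,"az":0,"grip":10},{"x":0,"y":0,"z":-0.01,"ax":0,"ay":0,"az":0,"grip":10},{"x":0,"y":0,"z":-0.01,"ax":0,"ay":0,"az":0,"grip":10},{"x":0,"y":0,"z":-0.01,"ax":0,"ay":0,"az":0,"grip":10},{"x":0,"y":0,"z":-0.01,"ax":0,"ay":0,"az":0,"grip":10},{"x":0,"y":0,"z":0,"ax":0,"ay":0,"az":0,"grip":10},{"x":0,"y":0,"z":-0.01,"ax":0,"ay":0,"az":0,"grip":10}]'

```text
t: 12.9
tool_pos: [0.5777, 0.2244, 0.092]
tool_rot: [[0.92, -0.391, 0.001], [-0.391, -0.92, -0.0], [0.001, 0.0, -1.0]]
force: [5.3, -1.3, -1.6]
finger_gap: 0.0229
grasp_force: 89.0
```

```bash
python3 st.py
```

```text
t 12.9 p [0.5777 0.2244 0.092 ] yang -113.04 tilt z [ 5.e-04 -5.e-04 -1.e+00] F [ 5.33 -1.31 -1.6 ] T [-0.49 -1.1  -0.04] gap 0.0229 gf 89.032301902771 q7 -2.51
```

Call:
apply_moves --steps '[{"x":0,"y":0,"z":-0.005,"ax":0,"ay":0,"az":0,"grip":10},{"x":0,"y":0,"z":0,"ax":0,"ay":0,"az":0,"grip":10},{"x":0,"y":0,"z":-0.005,"ax":0,"ay":0,"az":0,"grip":10},{"x":0,"y":0,"z":0,"ax":0,"ay":0,"az":0,"grip":10},{"x":0,"y":0,"z":-0.005,"ax":0,"ay":0,"az":0,"grip":10},{"x":0,"y":0,"z":0,"ax":0,"ay":0,"az":0,"grip":10},{"x":0,"y":0,"z":-0.005,"ax":0,"ay":0,"az":0,"grip":10},{"x":0,"y":0,"z":0,"ax":0,"ay":0,"az":0,"grip":10},{"x":0,"y":0,"z":-0.005,"ax":0,"ay":0,"az":0,"grip":10},{"x":0,"y":0,"z":0,"ax":0,"ay":0,"az":0,"grip":10}]'

```text
t: 13.73
tool_pos: [0.5777, 0.2244, 0.091]
tool_rot: [[0.92, -0.391, 0.001], [-0.391, -0.92, -0.001], [0.001, 0.0, -1.0]]
force: [4.8, -2.3, 0.1]
finger_gap: 0.023
grasp_force: 89.1
```

```bash
python3 st.py
```

```text
t 13.73 p [0.5777 0.2244 0.091 ] yang -113.04 tilt z [ 5.e-04 -5.e-04 -1.e+00] F [ 4.82 -2.28  0.08] T [-0.42 -1.15 -0.01] gap 0.023 gf 89.10632014274597 q7 -2.51
```

Call:
apply_moves --steps '[{"x":0,"y":0,"z":-0.005,"ax":0,"ay":0,"az":0,"grip":10},{"x":0,"y":0,"z":0,"ax":0,"ay":0,"az":0,"grip":10},{"x":0,"y":0,"z":-0.005,"ax":0,"ay":0,"az":0,"grip":10},{"x":0,"y":0,"z":0,"ax":0,"ay":0,"az":0,"grip":10},{"x":0,"y":0,"z":-0.005,"ax":0,"ay":0,"az":0,"grip":10},{"x":0,"y":0,"z":0,"ax":0,"ay":0,"az":0,"grip":10},{"x":0,"y":0,"z":0,"ax":0,"ay":0,"az":0,"grip":10},{"x":0,"y":0,"z":0,"ax":0,"ay":0,"az":0,"grip":10},{"x":0,"y":0,"z":0,"ax":0,"ay":0,"az":0,"grip":10},{"x":0,"y":0,"z":0,"ax":0,"ay":0,"az":0,"grip":10}]'

```text
t: 14.57
tool_pos: [0.5777, 0.2245, 0.0909]
tool_rot: [[0.92, -0.391, 0.001], [-0.391, -0.92, -0.0], [0.001, 0.0, -1.0]]
force: [3.2, -3.7, 4.1]
finger_gap: 0.0228
grasp_force: 89.7
```

```bash
python3 st.py
```

```text
t 14.57 p [0.5777 0.2245 0.0909] yang -113.04 tilt z [ 7.e-04 -4.e-04 -1.e+00] F [ 3.2  -3.71  4.13] T [-0.71 -0.93 -0.  ] gap 0.0228 gf 89.65012550354004 q7 -2.51
```

Call:
apply_moves --steps '[{"x":0,"y":0,"z":-0.005,"ax":0,"ay":0,"az":0,"grip":10},{"x":0,"y":0,"z":0,"ax":0,"ay":0,"az":0,"grip":10},{"x":0,"y":0,"z":-0.005,"ax":0,"ay":0,"az":0,"grip":10},{"x":0,"y":0,"z":0,"ax":0,"ay":0,"az":0,"grip":10},{"x":0,"y":0,"z":-0.005,"ax":0,"ay":0,"az":0,"grip":10},{"x":0,"y":0,"z":0,"ax":0,"ay":0,"az":0,"grip":10},{"x":0,"y":0,"z":0,"ax":0,"ay":0,"az":0,"grip":10},{"x":0,"y":0,"z":0,"ax":0,"ay":0,"az":0,"grip":10},{"x":0,"y":0,"z":0,"ax":0,"ay":0,"az":0,"grip":10},{"x":0,"y":0,"z":0,"ax":0,"ay":0,"az":0,"grip":10}]'

```text
t: 15.4
tool_pos: [0.5777, 0.2244, 0.0908]
tool_rot: [[0.92, -0.392, 0.001], [-0.392, -0.92, -0.0], [0.001, -0.0, -1.0]]
force: [1.8, -4.1, 10.5]
finger_gap: 0.0228
grasp_force: 90.3
```

```bash
python3 st.py
```

```text
t 15.4 p [0.5777 0.2244 0.0908] yang -113.05 tilt z [ 9.e-04 -4.e-04 -1.e+00] F [ 1.83 -4.13 10.45] T [-0.89 -0.45  0.  ] gap 0.0228 gf 90.25519251823425 q7 -2.51
```

Call:
apply_moves --steps '[{"x":0,"y":0,"z":-0.005,"ax":0,"ay":0,"az":0,"grip":10},{"x":0,"y":0,"z":0,"ax":0,"ay":0,"az":0,"grip":10},{"x":0,"y":0,"z":-0.005,"ax":0,"ay":0,"az":0,"grip":10},{"x":0,"y":0,"z":0,"ax":0,"ay":0,"az":0,"grip":10},{"x":0,"y":0,"z":-0.004,"ax":0,"ay":0,"az":0,"grip":10},{"x":0,"y":0,"z":0,"ax":0,"ay":0,"az":0,"grip":10},{"x":0,"y":0,"z":0,"ax":0,"ay":0,"az":0,"grip":10},{"x":0,"y":0,"z":0,"ax":0,"ay":0,"az":0,"grip":10},{"x":0,"y":0,"z":0,"ax":0,"ay":0,"az":0,"grip":10},{"x":0,"y":0,"z":0,"ax":0,"ay":0,"az":0,"grip":10}]'

```text
t: 16.23
tool_pos: [0.5778, 0.2244, 0.0907]
tool_rot: [[0.92, -0.391, 0.001], [-0.391, -0.92, -0.0], [0.001, -0.0, -1.0]]
force: [0.7, -5.3, 13.7]
finger_gap: 0.0226
grasp_force: 90.9
```

```bash
python3 st.py
```

```text
t 16.23 p [0.5778 0.2244 0.0907] yang -113.04 tilt z [ 1.2e-03 -3.0e-04 -1.0e+00] F [ 0.68 -5.32 13.72] T [-1.05 -0.14 -0.06] gap 0.0226 gf 90.90802431106567 q7 -2.51
```

Call:
apply_moves --steps '[{"x":0,"y":0,"z":-0.004,"ax":0,"ay":0,"az":0,"grip":10},{"x":0,"y":0,"z":0,"ax":0,"ay":0,"az":0,"grip":10},{"x":0,"y":0,"z":-0.003,"ax":0,"ay":0,"az":0,"grip":10},{"x":0,"y":0,"z":0,"ax":0,"ay":0,"az":0,"grip":10},{"x":0,"y":0,"z":0,"ax":0,"ay":0,"az":0,"grip":10},{"x":0,"y":0,"z":0,"ax":0,"ay":0,"az":0,"grip":10},{"x":0,"y":0,"z":0,"ax":0,"ay":0,"az":0,"grip":10},{"x":0,"y":0,"z":0,"ax":0,"ay":0,"az":0,"grip":10},{"x":0,"y":0,"z":0,"ax":0,"ay":0,"az":0,"grip":10},{"x":0,"y":0,"z":0,"ax":0,"ay":0,"az":0,"grip":10}]'

```text
t: 17.07
tool_pos: [0.5778, 0.2244, 0.0907]
tool_rot: [[0.92, -0.392, 0.001], [-0.392, -0.92, -0.0], [0.001, -0.0, -1.0]]
force: [0.2, -4.8, 16.5]
finger_gap: 0.0229
grasp_force: 91.2
```

```bash
python3 st.py
```

```text
t 17.07 p [0.5778 0.2244 0.0907] yang -113.05 tilt z [ 1.3e-03 -3.0e-04 -1.0e+00] F [ 0.18 -4.76 16.51] T [-1.21  0.04  0.03] gap 0.0229 gf 91.21366024017334 q7 -2.51
```

Call:
apply_moves --steps '[{"x":0,"y":0,"z":0.01,"ax":0,"ay":0,"az":0,"grip":10},{"x":0,"y":0,"z":0.01,"ax":0,"ay":0,"az":0,"grip":10},{"x":0,"y":0,"z":0.01,"ax":0,"ay":0,"az":0,"grip":10},{"x":0,"y":0,"z":0,"ax":0,"ay":0,"az":0,"grip":10},{"x":0,"y":0,"z":0,"ax":0,"ay":0,"az":0,"grip":10},{"x":0,"y":0,"z":0,"ax":0,"ay":0,"az":0,"grip":10},{"x":0,"y":0,"z":0,"ax":0,"ay":0,"az":0,"grip":10},{"x":0,"y":0,"z":0,"ax":0,"ay":0,"az":0,"grip":10},{"x":0,"y":0,"z":0,"ax":0,"ay":0,"az":0,"grip":10},{"x":0,"y":0,"z":0,"ax":0,"ay":0,"az":0,"grip":10}]'

```text
t: 17.9
tool_pos: [0.5777, 0.2245, 0.0908]
tool_rot: [[0.92, -0.391, 0.001], [-0.391, -0.92, -0.0], [0.001, 0.0, -1.0]]
force: [2.4, -5.8, 7.1]
finger_gap: 0.0234
grasp_force: 89.9
```

```bash
python3 st.py
```

```text
t 17.9 p [0.5777 0.2245 0.0908] yang -113.05 tilt z [ 8.e-04 -4.e-04 -1.e+00] F [ 2.43 -5.76  7.1 ] T [-0.83 -0.72  0.02] gap 0.0234 gf 89.8511552810669 q7 -2.51
```

Partly unloaded now; I'll take a bit more off, then release.

Call:
apply_moves --steps '[{"x":0,"y":0,"z":0.01,"ax":0,"ay":0,"az":0,"grip":10},{"x":0,"y":0,"z":0,"ax":0,"ay":0,"az":0,"grip":10},{"x":0,"y":0,"z":0,"ax":0,"ay":0,"az":0,"grip":22},{"x":0,"y":0,"z":0,"ax":0,"ay":0,"az":0,"grip":24},{"x":0,"y":0,"z":0,"ax":0,"ay":0,"az":0,"grip":27},{"x":0,"y":0,"z":0,"ax":0,"ay":0,"az":0,"grip":31},{"x":0,"y":0,"z":0,"ax":0,"ay":0,"az":0,"grip":36},{"x":0,"y":0,"z":0,"ax":0,"ay":0,"az":0,"grip":42},{"x":0,"y":0,"z":0,"ax":0,"ay":0,"az":0,"grip":46},{"x":0,"y":0,"z":0,"ax":0,"ay":0,"az":0,"grip":46}]'

```text
t: 18.73
tool_pos: [0.577, 0.2251, 0.0906]
tool_rot: [[0.92, -0.391, -0.0], [-0.391, -0.92, 0.0], [-0.0, 0.0, -1.0]]
force: [0.1, 0.8, -0.2]
finger_gap: 0.046
grasp_force: 0.0
```

```bash
python3 st.py
```

```text
t 18.73 p [0.577  0.2251 0.0906] yang -113.01 tilt z [-4.e-04  0.e+00 -1.e+00] F [ 0.13  0.79 -0.18] T [ 0.03  0.01 -0.05] gap 0.046 gf 0.0 q7 -2.51
```

Released cleanly. I'll retreat straight up.

Call:
apply_moves --steps '[{"x":0,"y":0,"z":0.1,"ax":0,"ay":0,"az":0,"grip":46},{"x":0,"y":0,"z":0.2,"ax":0,"ay":0,"az":0,"grip":46},{"x":0,"y":0,"z":0.3,"ax":0,"ay":0,"az":0,"grip":46},{"x":0,"y":0,"z":0.5,"ax":0,"ay":0,"az":0,"grip":46},{"x":0,"y":0,"z":0.5,"ax":0,"ay":0,"az":0,"grip":46},{"x":0,"y":0,"z":0.5,"ax":0,"ay":0,"az":0,"grip":46},{"x":0,"y":0,"z":0.5,"ax":0,"ay":0,"az":0,"grip":46},{"x":0,"y":0,"z":0.4,"ax":0,"ay":0,"az":0,"grip":46},{"x":0,"y":0,"z":0.2,"ax":0,"ay":0,"az":0,"grip":46},{"x":0,"y":0,"z":0,"ax":0,"ay":0,"az":0,"grip":46}]'

```text
t: 19.57
tool_pos: [0.5784, 0.2255, 0.2217]
tool_rot: [[0.92, -0.391, 0.004], [-0.391, -0.92, 0.002], [0.003, -0.003, -1.0]]
force: [0.8, 0.7, 0.8]
finger_gap: 0.0458
grasp_force: 0.0
```

```bash
python3 st.py
python3 - <<'E'
from h import *
from bench import grab_frame
im=grab_frame("scene")["img"][:,:,::-1].copy()
J=[((.5781,.228,-.40,.075),WHEEL,(255,0,0))]
cv2.imwrite("pics/c7.png",np.hstack([view(im,"scene",335,100,[],5,80,100),view(im,"scene",335,100,J,5,80,100)]))
E
```

```text
t 19.57 p [0.5784 0.2255 0.2217] yang -113.02 tilt z [ 0.0042  0.0019 -1.    ] F [0.8  0.72 0.76] T [-0.03 -0.    0.  ] gap 0.0458 gf 0.0 q7 -2.49
```

View pics/c7.png

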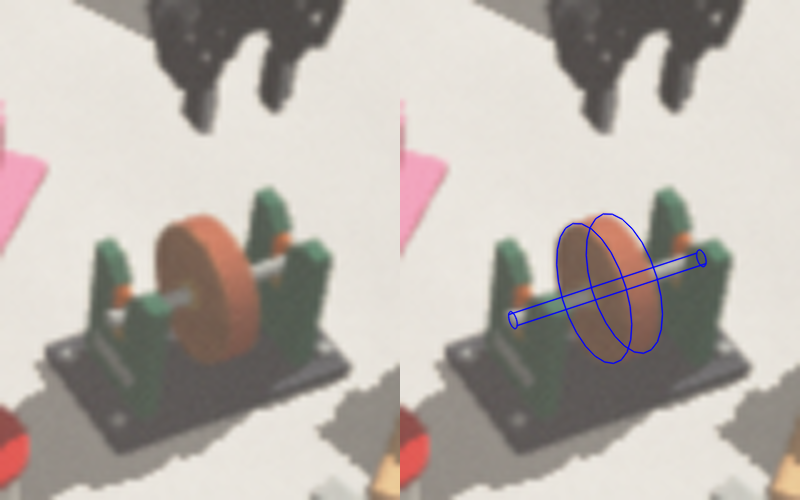

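The wheel sits level in both slots, disc centred at about crop (207,288). It matches the home overlay within about 1 px, and the gripper is clear. Handing in.

```bash
python3 -c "
from bench import job
print(job.job_done())"
```

```text
the job is handed in; nothing more can be done
None
```

The honing wheel is seated level in the green stand, pressed to about 9 N per pad by the wrist force reading, and released with the gripper clear. The job is handed in at about 20 s; no verdict came back.

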